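# Slide wet models into the drying dock

### The job

The little tower and the little tree have just been primed and are still wet: slide each one gently along the bench into the drying dock, one in each bay and fully home against the bay's back wall, then press the blower's treadle down to its stop, hold it there for a moment and let it go. Touch the wet models only by their plinths, pushing lightly (never more than 10 N, so no gripping) and without lifting or tipping them, and leave everything else on the bench where it stands.

Things in the scene. Friction and masses are not known exactly. Their poses are not given: they have to be found in the camera images.
- tower: Wet grey model of a round castle tower, straight-sided with a flat top ringed by six small battlements, 30 mm across and 44 mm high. It stands on a turned wooden plinth 58 mm across and 18 mm high. Origin: centre of the plinth's underside, z up. The plinth is all that may be touched, pushing with at most 10 N; plinth and model together weigh about 120 g. Overall height 62 mm.
- tower_paint: The wet tower itself, on top of its plinth (origin: centre of its foot, 18 mm above the bench). Must not be touched.
- tree: Wet grey model of a fir tree, three stacked cones running to a point, at most 30 mm across and 44 mm high. It stands on a turned wooden plinth 58 mm across and 18 mm high. Origin: centre of the plinth's underside, z up. The plinth is all that may be touched, pushing with at most 10 N; plinth and model together weigh about 120 g. Overall height 62 mm.
- tree_paint: The wet tree itself, on top of its plinth (origin: centre of its foot, 18 mm above the bench). Must not be touched.
- dock: Fixed light grey dock, two U-shaped bays side by side, no floor, open to its -x (robot) side; walls 28 mm high. Bays 70 mm wide inside. Side walls 8 mm thick (y 81 to 89 mm either side) reach forward to x = -9 mm, the 22 mm divider to x = -16 mm. Blower housing behind: x 65 to 140 mm, 150 wide, 75 high. Origin: on the bench midway between the bays' home points; x points to the bays' back.
- bay_left (a point): Home point of the bay on the dock's +y side (dock x = 0, y = +46 mm), on the bench: where a plinth's centre stands when it touches the back wall, whose face is 29.5 mm beyond it in x. Axes as the dock's.
- bay_right (a point): Home point of the bay on the dock's -y side (dock x = 0, y = -46 mm), likewise.
- treadle (a joint): Hinge angle of the treadle in rad: 0 = up at rest, 0.24 = down on its stop. A spring brings it back up; about 3 N at the pad starts it and 7 N holds it on its stop.
- treadle_base: Steel foot plate of the treadle, 115 x 82 mm, fixed to the bench to the left or right of the models; origin: centre of its underside. The steel treadle plate (95 x 64 mm, 6 mm thick, with a ribbed black rubber top) is hinged at its far end (base x = +45 mm, z = 14 mm) and rises towards the robot.
- treadle_pad (a point): Point to press, on top of the treadle's rubber, 78 mm from the hinge towards the free (-x) end; about 40 mm above the bench at rest and 21 mm when down. It moves with the treadle.
- rocket: Dry grey model of a rocket, slim pointed body with three fins, on the same kind of plinth (58 mm across, 18 mm high, overall 62 mm), standing in a row with the other two; it stays where it is. Origin: centre of the plinth's underside.
- pot_a: Small paint pot with white cap, 34 mm across, 32 mm high, between the models and the dock. Origin: centre of its underside. Leave it.
- pot_b: A second paint pot like it. Leave it.
- dropper_a: Amber dropper bottle with black rubber bulb, 36 mm across, 92 mm high, at the left. Origin: centre of its underside. Leave it.
- dropper_b: The same, at the right. Leave it.
- cup: White cup for water, 72 mm across the rim, 80 mm high, on the other side from the treadle. Origin: centre of its underside. Leave it.
- brush: Paint brush lying beside the dock, at its right, pointing away from the robot, 170 mm long, 8 mm thick. Origin: under its middle; x along it. Leave it.
Mind the look-alikes: they are no part of the job. What is shaped like the tower but blue or green is not meant.

How it is judged:
By the outcome, as a careful person would: the job done as asked, in the order asked, and still so for the second after the job is handed in, with the robot touching nothing.
It also fails if it takes over 72 s, if anything falls off the work surface, if the arm or the gripper's body presses on something with over 40 N, if the wrist force passes 120 N, or if a joint passes its speed limit or range.

### The arm

A 6-joint arm with a two-finger parallel gripper is mounted at the origin on the work surface. World frame = base frame: x ahead of the robot, y to its left, z up, the work surface at z = 0. Lengths are in mm, angles in rad, forces in N, time in s.
With the tool pointing down it reaches from about 375 to 925 mm from the base axis. Payload 5.7 kg.
Tool frame: the origin (TCP) lies midway between the tips of the shut fingers; the grasp point (between the pads) lies 19 mm behind it (r.pinch_z is the z of the grasp point in the tool frame, in mm); z points along the fingers, y is the direction in which the jaws open and shut (so a half turn about z gives the same grasp; the last joint's range is limited). The gripper opens to 85 mm and grips with 20 to 120 N. Pads are 22 mm wide; open, the fingers measure 114 mm over their backs; the gripper's body (76 mm by 85 mm) begins 54 mm behind the grasp point. The pads swing forward as they close: fully open they stand 13 mm farther back than shut.
Start: joints at [1.074, 0.359, 1.51, -0, 1.272, -0.115], TCP at [223.544, 556.766, 210.367] pointing down, gripper open.
Joint ranges: [-2.97, 2.97], [-1.01, 2.36], [0.21, 2.38], [-0.96, 4.11], [0.2, 2.71], [-2.98, 2.98]. Speed limits (rad/s): [2.39, 2.39, 3.14, 3.14, 3.14, 3.14].

### API

Orientations are given as a unit quaternion [w, x, y, z].
In Python, from station import r gives the robot as it stands. Calls block until the motion is done:
- r.move_ptp(position, orientation): joint-space move of the TCP to a pose.
- r.move_linear(position, attitude=None, feed=150, f_stop=None): straight line of the TCP; attitude=None keeps the orientation; feed is the mean speed in mm/s. With f_stop (N) it stops when the force on the tool has changed by that much, and returns True; else False.
- r.movej(angles): joint-space move.
- r.gripper_to(opening, newtons=None): finger opening in mm; newtons is the grip in N (None keeps the last); returns when the fingers have stopped.
- r.wait(seconds).
- r.inverse_kinematics(position, orientation): joint angles nearest the present ones, or None.
- r.observe(): the state.
- r.grab_frame(name): name is "scene" or "top"; returns the picture (480x640x3 uint8, red, green, blue); there is no depth.
- r.camera_info(name): a dict with "fx", "fy", "cx", "cy" (pixels), "distortion" ([k1, k2, p1, p2, k3] as OpenCV has them; the pictures are not rectified), "world_from_camera" (4x4, takes a point from camera to world coordinates). Camera axes: x right, y down, z forward; pixel columns grow to the right and rows downward; lengths in mm; the calibration is good to about 2 mm. A picture is of the moment at which its call begins. camera_info takes no time and is no camera call.
A pose or a line that the arm cannot do raises r.Unreachable and nothing moves.
- r.close_job(): hands the job in, once; it reports no verdict.
Trained networks look in the newest picture that a camera, given by its name, has taken for a name from the list of things; names that differ only in an ending like _2 or _b are one class to them, and where a whole thing is asked for, a point or a joint stands for the part that bears it (a point fixed in the world has none). Each returns a list of dicts, best first, with "confidence" (0 to 1); they miss things now and then, are a little off and sometimes report something else, mostly with a low value. They report only what shows in the picture. A call takes as long as a camera call. They do not tell look-alikes from the thing itself.
- r.outline_of(camera, name): "pixels" (480x640 bool, what is visible of it) and "centre" ([row, column] in pixels, amid what is visible of it).
The state is a dict: "time_s": time; "joints": joint angles; "joint_velocities": joint speeds; "joint_efforts": joint torques, N m; "eef_pos": TCP position; "orientation": TCP orientation; "contact_force": force on the tool from outside, world axes, zero at the start; "ft_torque": the same for the moment, N m; "grip_width": finger opening in mm.
Only numpy, scipy, OpenCV 4.12 (cv2) and the standard library are available. Lean on these libraries where they do the work, as an engineer would, in place of code of your own. Each camera call takes 0.05 s, during which the arm holds its last target. There are 200 camera calls.

## Working session

There is one attempt and no reset: what is moved stays moved. The work goes in short steps, each a Python script; the robot and the scene stay as the last script left them, time stands still between calls to the robot, and variables do not carry over. Pictures are saved under pics/ and viewed, about 8 in all and at most 12, crops included, and the job is handed in when it is done.

```bash
ls; mkdir -p pics
python3 - <<'E'
from station import r
import cv2
for n in("top","scene"):
    cv2.imwrite(f"pics/{n}0.png",r.grab_frame(n)[:,:,::-1]); c=r.camera_info(n); print(n,c)
print(r.observe()); print(r.pinch_z)
E
```

```text
pics
top {'fx': 558.7101422038317, 'fy': 558.7101422038317, 'cx': 320.5857099416708, 'cy': 240.99969688567523, 'distortion': array([-0.15777656,  0.        ,  0.        ,  0.        ,  0.        ]), 'world_from_camera': array([[ 1.03825851e-02, -9.92822289e-01,  1.19147404e-01,
         4.37153936e+02],
       [-9.99945816e-01, -1.02189643e-02,  1.98415566e-03,
         2.23738937e+01],
       [-7.52350892e-04, -1.19161549e-01, -9.92874594e-01,
         1.00112954e+03],
       [ 0.00000000e+00,  0.00000000e+00,  0.00000000e+00,
         1.00000000e+00]])}
scene {'fx': 561.014303285731, 'fy': 561.014303285731, 'cx': 315.21149414857234, 'cy': 251.6045369127581, 'distortion': array([-0.04095324,  0.        ,  0.        ,  0.        ,  0.        ]), 'world_from_camera': array([[-9.88465013e-02,  7.12174165e-01, -6.95008869e-01,
         1.21009361e+03],
       [ 9.94933087e-01,  8.36248252e-02, -5.58125462e-02,
         6.02577191e+01],
       [ 1.83717417e-02, -6.97004195e-01, -7.16831662e-01,
         7.49762209e+02],
       [ 0.00000000e+00,  0.00000000e+00,  0.00000000e+00,
         1.00000000e+00]])}
{'time_s': 0.1, 'joints': array([ 1.07386852e+00,  3.59413176e-01,  1.51131535e+00,  1.51507796e-05,
        1.27247441e+00, -1.15097596e-01]), 'joint_velocities': array([-0.00092064, -0.00048281, -0.00198596, -0.00128476, -0.00136537,
        0.00010984]), 'joint_efforts': array([ 8.40005632e-04, -5.28652811e+01, -2.79352355e+01, -9.08778929e-05,
        5.08518802e-03, -3.17076831e-05]), 'eef_pos': array([223.27067107, 556.23443786, 209.65281043]), 'orientation': array([-2.49459633e-04,  1.89759585e-01,  9.81830256e-01, -7.65558343e-04]), 'contact_force': array([ 0.03347619, -0.56288692, -0.06794184]), 'ft_torque': array([ 0.02073445,  0.04497017, -0.01505454]), 'grip_width': 85.53839209010553}
-18.700000000000003
```

View pics/top0.png

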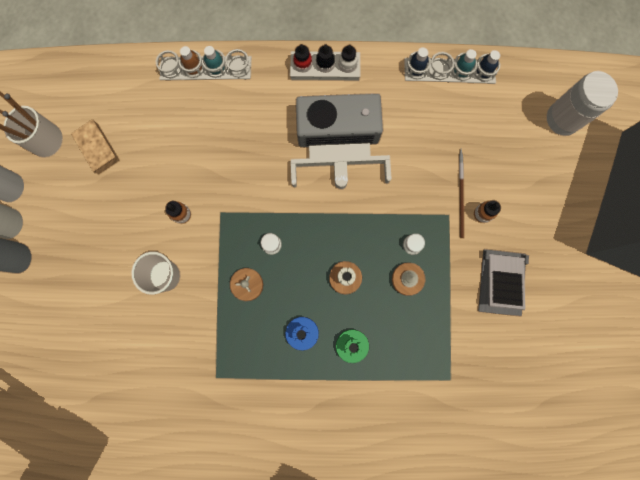

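View pics/scene0.png

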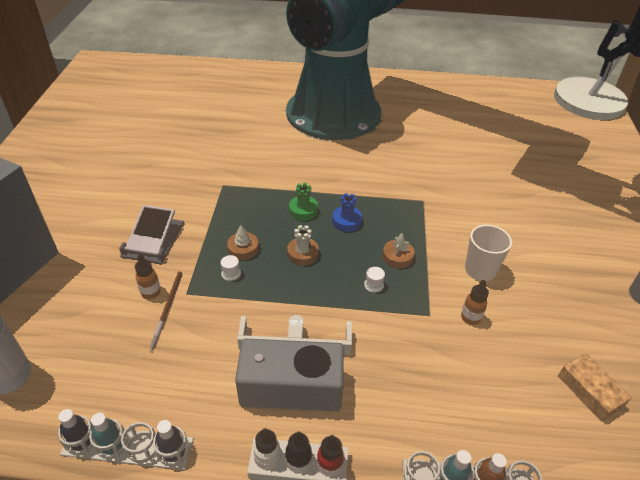

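The top view shows the tower plinth at (345,278), the tree at (409,279), the rocket at (246,284) and the pots at (271,244) and (415,244). The blue and green decoys are at (302,333) and (352,346). The dock's divider tip is near (341,183) and its wall ends near (294,183) and (389,180). The treadle is at (503,282).

```bash
cat > h.py <<'E'
import numpy as np, cv2
from station import r
def KD(n):
    c=r.camera_info(n); return np.array([[c['fx'],0,c['cx']],[0,c['fy'],c['cy']],[0,0,1]]),c['distortion'],c['world_from_camera']
def unproj(n,uv,z):
    K,D,T=KD(n); p=cv2.undistortPoints(np.array(uv,float).reshape(-1,1,2),K,D).reshape(-1,2)
    d=np.c_[p,np.ones(len(p))]@T[:3,:3].T; s=(z-T[2,3])/d[:,2]
    return T[:3,3]+d*s[:,None]
def proj(n,P):
    K,D,T=KD(n); R=T[:3,:3].T; t=-R@T[:3,3]
    return cv2.projectPoints(np.array(P,float).reshape(-1,1,3),cv2.Rodrigues(R)[0],t,K,D)[0].reshape(-1,2)
def ortho(n,img,x0,x1,y0,y1,z,s):
    # up = +x, right = -y
    xs=np.arange(x1,x0,-1/s); ys=np.arange(y1,y0,-1/s)
    X,Y=np.meshgrid(xs,ys,indexing='ij')
    m=proj(n,np.stack([X,Y,np.full_like(X,z)],-1)).reshape(*X.shape,2).astype(np.float32)
    return cv2.remap(img,m[...,0],m[...,1],cv2.INTER_CUBIC)
def circ(n,name,z):
    out=[]
    for o in r.outline_of(n,name):
        v,u=np.nonzero(o['pixels'])
        if len(u)<10: continue
        P=unproj(n,np.c_[u,v],z)[:,:2].astype(np.float32)
        c,rad=cv2.minEnclosingCircle(P)
        out.append((np.round(o['centre']),np.round(c,1),round(rad,1),round(o['confidence'],2)))
    return out
E
python3 - <<'E'
from h import *
im=r.grab_frame("top")
for n,z in dict(tower=14,tree=14,rocket=14,pot_a=30,dropper_a=40,cup=80,treadle_base=5,brush=8).items(): print(n,*circ("top",n,z),sep='\n  ')
o=ortho("top",im,560,720,-120,130,28,3)
cv2.imwrite("pics/dock.png",o[:,:,::-1])
im2=r.grab_frame("scene"); 
for n,z in dict(tower=9,tree=9).items(): print(n,*[unproj("scene",[q['centre'][::-1]],25)[0].round(1) for q in r.outline_of("scene",n)])
a=ortho("top",im,370,480,-370,-240,14,5); cv2.imwrite("pics/tre.png",a[:,:,::-1])
E
```

```text
tower
  (array([278., 348.]), array([492.8, -19.5]), 30.0, 0.67)
  (array([344., 355.]), array([371.3, -31.4]), 30.1, 0.63)
  (array([336., 300.]), array([392.7,  55.8]), 29.3, 0.56)
tree
  (array([282., 411.]), array([ 491. , -131.7]), 29.7, 0.89)
rocket
  (array([280., 244.]), array([477.6, 155.6]), 28.2, 0.88)
  (array([241., 416.]), array([ 552.8, -142.9]), 18.9, 0.39)
pot_a
  (array([243., 418.]), array([ 549.8, -139.7]), 18.4, 0.59)
  (array([240., 272.]), array([549.8, 111.4]), 18.7, 0.55)
dropper_a
  (array([212., 172.]), array([602.3, 277.3]), 25.2, 0.71)
  (array([210., 486.]), array([ 609.4, -270.5]), 26.6, 0.67)
cup
  (array([274., 155.]), array([490.7, 299.4]), 42.0, 0.95)
treadle_base
  (array([284., 506.]), array([ 484.4, -307.2]), 68.9, 0.87)
  (array([277., 344.]), array([492.5, -20.4]), 29.3, 0.69)
brush
  (array([190., 462.]), array([ 645.7, -232.8]), 81.3, 0.67)
tower [384.5 -24.5  25. ] [508.9 -17.8  25. ] [395.4  54.2  25. ]
tree [ 496.9 -128.    25. ]
```

View pics/dock.png

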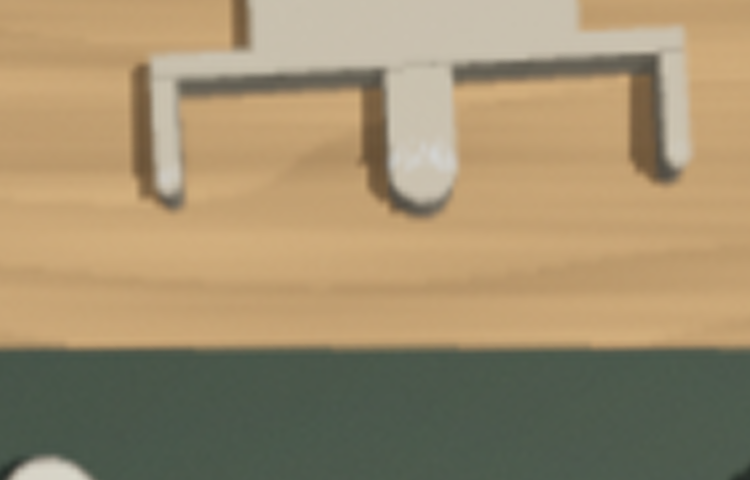

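View pics/tre.png

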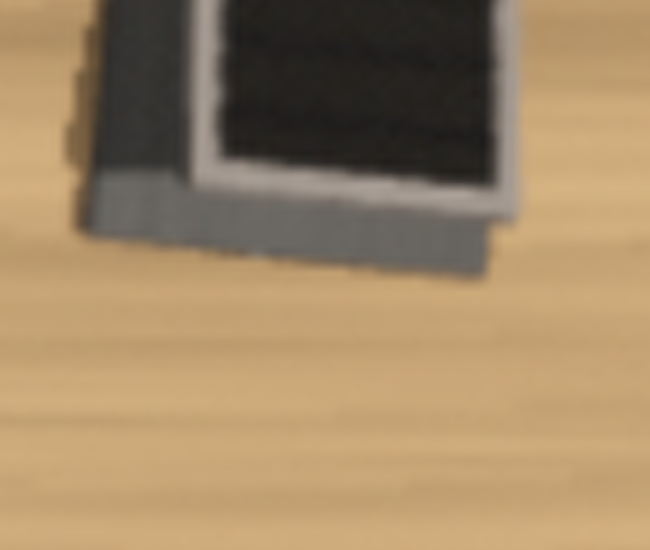

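The views agree. The dock origin is about (668,-9.8) with yaw 0.057, the tower is at (493,-20), the tree at (491,-132), and the treadle pad near (455,-303.5). I'll use the part-open fingers as a two-point cradle at plinth height. The tower goes first, into the left bay.

```bash
cat >> h.py <<'E'
def q(psi): return [0,np.cos(psi/2),np.sin(psi/2),0]
def st(t=''):
    o=r.observe(); print(t,'t',round(o['time_s'],2),o['eef_pos'].round(1),'F',o['contact_force'].round(1),'w',round(o['grip_width'],1))
YAW=.057; ORG=np.array([668,-9.8]); EX=np.array([np.cos(YAW),np.sin(YAW)]); EY=np.array([-EX[1],EX[0]])
def cradle(c,psi,back): # TCP xy for plinth centre c, extra 'back' mm clear; contact dist 11+sqrt(29^2-18^2)
    return np.array(c)-(33.7+back)*np.array([np.cos(psi),np.sin(psi)])
E
python3 - <<'E'
from h import *
a=cradle([493,-20],YAW,18)
r.gripper_to(36)
r.move_ptp([*a,130],q(YAW)); st('above')
r.move_linear([*a,22],feed=120); st('low')
print(r.move_linear([*a,-13],feed=20,f_stop=3)); st('bench')
z=r.observe()['eef_pos'][2]
r.move_linear([*a,z+8],feed=60); st('up')
im=r.grab_frame("scene"); cv2.imwrite("pics/s1.png",cv2.resize(im[150:350,180:450,::-1],None,fx=2.8,fy=2.8,interpolation=cv2.INTER_CUBIC))
E
```

```text
above t 3.47 [441.7 -22.5 130.1] F [ 0.2 -0.7  0.8] w 36.0
low t 4.52 [441.9 -23.   22.4] F [-0.5 -0.1 -0.1] w 36.4
False
bench t 6.42 [441.5 -23.  -12.9] F [-0.2  0.1 -0. ] w 36.2
up t 6.7 [441.9 -23.1  -4.4] F [ 0.5  0.1 -0.9] w 35.9
```

View pics/s1.png

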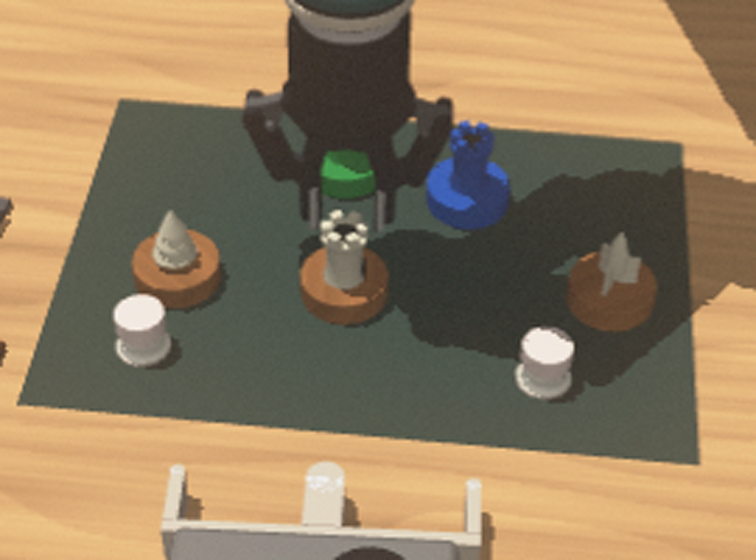

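The picture shows the tower standing undisturbed, with the fingertips at crop (315,225) and (385,225). The tips did not reach the bench even at TCP z −13, so I'll work out their true height from the image.

Run:
```python
from h import *
im=r.grab_frame("scene"); 
for z in (0,5,10,15,20,30): print(z,proj("scene",[[452.9,-23+20,z],[452.9,-23-25,z]]).round(1).tolist())
c=im[190:270,260:350,::-1]; cv2.imwrite("pics/s2.png",cv2.resize(c,None,fx=7,fy=7,interpolation=cv2.INTER_CUBIC))
```

```text
0 [[314.2, 240.1], [290.8, 238.1]]
5 [[314.3, 238.2], [290.7, 236.2]]
10 [[314.3, 236.3], [290.7, 234.3]]
15 [[314.4, 234.4], [290.7, 232.4]]
20 [[314.4, 232.5], [290.6, 230.5]]
30 [[314.5, 228.6], [290.6, 226.7]]
```

View pics/s2.png

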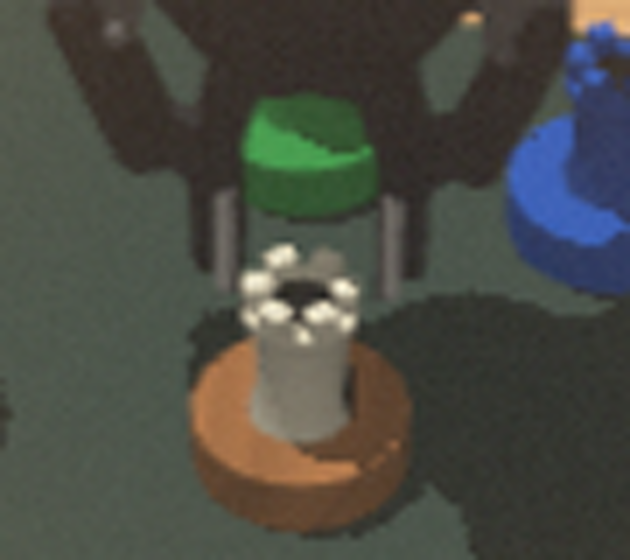

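The fingertips sit at about z 10–20 with the TCP at −4. That is too high for an 18 mm plinth at this opening. A narrower cradle should reach lower, so I'll back off a little and probe with that.

Run:
```python
from h import *
a=cradle([493,-20],YAW,22)
r.move_linear([*a,10],feed=60)
r.gripper_to(22); st()
print(r.move_linear([*a,-13],feed=25,f_stop=3)); st('bench')
z=r.observe()['eef_pos'][2]
r.move_linear([*a,z+6],feed=60); st('up')
```

```text
t 7.5 [437.3 -23.2   9.8] F [0.2 0.1 0.2] w 21.8
False
bench t 8.57 [437.5 -23.2 -12.9] F [-0.6  0.4 -0.3] w 22.5
up t 8.82 [437.9 -23.3  -6.4] F [ 0.6  0.1 -0.3] w 21.9
```

Run:
```python
from h import *
a=cradle([493,-20],YAW,22)
r.move_linear([*a,10],feed=60)
r.gripper_to(0); st()
print(r.move_linear([*a,-13],feed=25,f_stop=3)); st('bench')
z=r.observe()['eef_pos'][2]
r.move_linear([*a,z+6],feed=60); st('up')
c=r.grab_frame("scene")[190:270,260:350,::-1]; cv2.imwrite("pics/s3.png",cv2.resize(c,None,fx=7,fy=7,interpolation=cv2.INTER_CUBIC))
```

```text
t 9.59 [437.2 -23.1   9.8] F [-0.3  0.1 -0.5] w 0.0
False
bench t 10.66 [437.5 -23.2 -12.9] F [ 0.2 -0.3 -0.5] w 0.0
up t 10.91 [437.9 -23.3  -6.4] F [ 0.4 -0.  -0.8] w -0.3
```

View pics/s3.png

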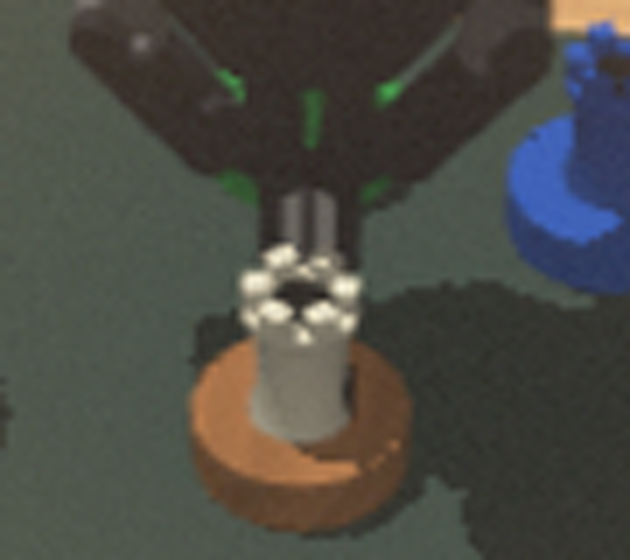

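The tips still found no bench with the fingers shut at TCP −13. The image agrees, so the tool seems to ride about 15 mm higher than the frame says. I'll probe deeper.

Run:
```python
from h import *
a=cradle([493,-20],YAW,22)
try:
    print(r.move_linear([*a,-32],feed=15,f_stop=3)); st('bench')
except Exception as e: print(repr(e)); st()
z=r.observe()['eef_pos'][2]
r.move_linear([*a,z+4],feed=60); st('up')
```

```text
True
bench t 11.94 [437.3 -23.2 -20.9] F [-0.3  0.2  6.3] w 0.1
up t 12.19 [437.6 -23.2 -16.7] F [-0.2 -0.2 -0.2] w -0.0
```

Run:
```python
from h import *
im=r.grab_frame("scene")[:,:,::-1].copy()
x0,y0,s=250,140,6
c=cv2.resize(im[y0:y0+100,x0:x0+110],None,fx=s,fy=s,interpolation=cv2.INTER_CUBIC)
for z,col in((58,(0,0,255)),(77,(0,255,255))):
    p=[((u-[x0,y0])*s).astype(int) for u in proj("scene",[[475.6,-23+k,z] for k in(-42,42)])]
    cv2.line(c,tuple(map(int,p[0])),tuple(map(int,p[1])),col,1)
cv2.imwrite("pics/s4.png",c)
```

```text
(no output)
```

View pics/s4.png

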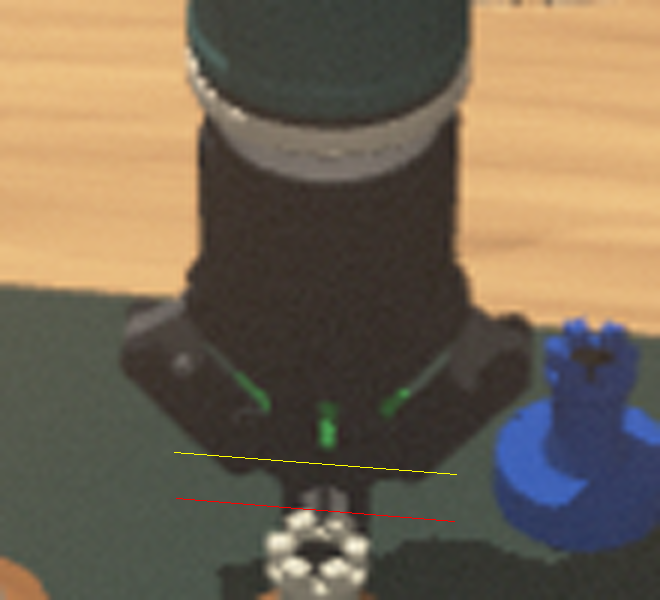

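The body edge sits well above the yellow z = 77 line, so the offset is rigid and the body clears the tower. I'll reopen to 36, find the bench, rise 6 mm, push the tower part-way and check.

Run:
```python
from h import *
a=cradle([493,-20],YAW,20)
r.move_linear([*a,5],feed=80)
r.gripper_to(36)
r.move_linear([*a,-18],feed=60)
print(r.move_linear([*a,-36],feed=15,f_stop=3)); st('bench')
z=r.observe()['eef_pos'][2]+6
r.move_linear([*a,z],feed=60); st('up')
P1=ORG-55*EX+46*EY; g=cradle(P1,YAW,0)
s=cradle([493,-20],YAW,0)
print(r.move_linear([*s,z],feed=40,f_stop=4))
m=s+(g-s)*.35
print(r.move_linear([*m,z],feed=40,f_stop=4)); st('pushed')
exp=m+33.7*EX; print('expected centre',exp)
f=r.grab_frame("scene")
for o in r.outline_of("scene","tower"): print(o['confidence'],o['centre'],unproj("scene",[o['centre'][::-1]],25)[0].round(1))
c=f[190:290,240:350,::-1]; cv2.imwrite("pics/s5.png",cv2.resize(c,None,fx=6,fy=6,interpolation=cv2.INTER_CUBIC))
```

```text
True
bench t 14.15 [439.7 -23.1 -21.9] F [-1.4 -0.6  7.2] w 36.0
up t 14.41 [439.7 -23.1 -15.6] F [-0.4 -0.1 -0.1] w 35.8
False
False
pushed t 16.33 [500.4  -3.4 -15.9] F [ 0.8  0.3 -0.2] w 36.1
expected centre [534.11406001  -1.45280331]
0.87 [207.4, 350.2] [379.4  59.9  25. ]
0.65 [267.8, 310.0] [547.9  -1.3  25. ]
```

View pics/s5.png

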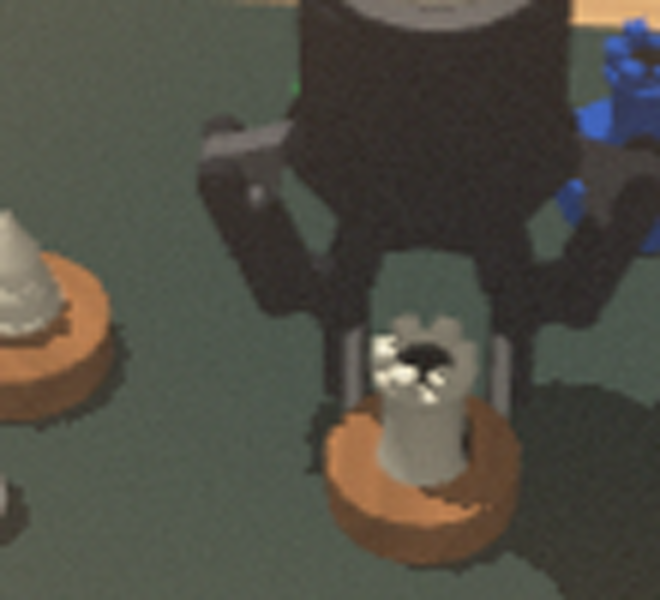

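The picture shows the tower plinth seated between the fingers and upright at crop (423,470). It measures about (532,−2) against an expected (534,−1.5). I'll push it home.

Run:
```python
from h import *
z=-15.8
for d,fd in((-55,50),(-6,45)):
    g=cradle(ORG+d*EX+46*EY,YAW,0); print(r.move_linear([*g,z],feed=fd,f_stop=5))
st('near')
g=cradle(ORG+12*EX+46*EY,YAW,0)
print(r.move_linear([*g,z],feed=10,f_stop=2.5)); st('home')
p=r.observe()['eef_pos'][:2]; print('dock x,y of centre',(p+33.7*EX-ORG)@EX,(p-ORG)@EY)
g=p-30*EX
r.move_linear([*g,z],feed=80); r.move_linear([*g,110],feed=200); st()
c=r.grab_frame("scene")
for o in r.outline_of("scene","tower"): print(o['confidence'],o['centre'],unproj("scene",[o['centre'][::-1]],25)[0].round(1))
cv2.imwrite("pics/s6.png",cv2.resize(c[210:420,190:400,::-1],None,fx=2.8,fy=2.8,interpolation=cv2.INTER_CUBIC))
```

```text
False
False
near t 19.5 [625.7  33.8 -15.8] F [-0.7 -0.1  0.9] w 36.3
True
home t 20.56 [635.   34.5 -16.4] F [-0.1  0.1  0.1] w 36.1
dock x,y of centre 3.2814098251599897 46.09537285083507
 t 21.85 [604.5  32.8 109.3] F [-0.   0.4 -0.7] w 35.9
0.78 [327.6, 325.8] [673.6  37.3  25. ]
0.58 [213.1, 306.5] [406.2 -23.1  25. ]
0.42 [215.1, 350.5] [401.8  61.7  25. ]
```

View pics/s6.png

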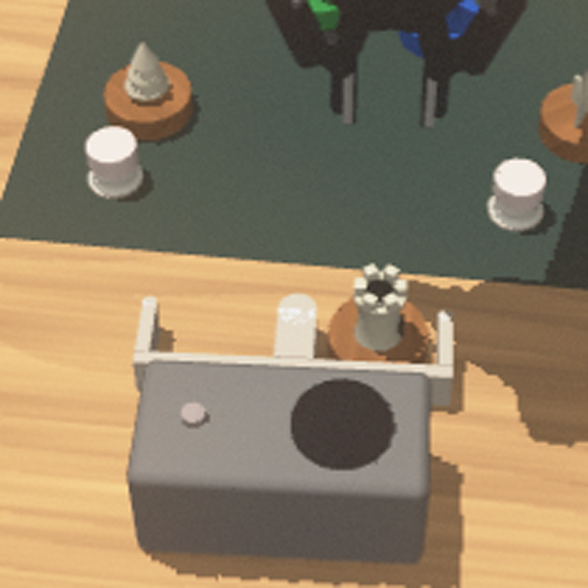

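The tower looks square in the left bay. Next I'll nudge the tree sideways (+y) clear of the pot, and check the tower from the top camera once the arm is away.

Run:
```python
from h import *
T=np.array([491,-132.]); W=np.array([499,-74.]); psi=np.arctan2(*(W-T)[::-1])
a=cradle(T,psi,20)
r.move_ptp([*a,110],q(psi)); st('above tree')
r.move_linear([*a,-12],feed=130)
print(r.move_linear([*a,-36],feed=18,f_stop=3)); st('bench')
z=r.observe()['eef_pos'][2]+6
r.move_linear([*a,z],feed=60)
print(r.move_linear([*cradle(W,psi,0),z],feed=45,f_stop=4)); st('pushed')
r.move_linear([*cradle(W,psi,25),z],feed=90); r.move_linear([*cradle(W,psi,25),110],feed=200)
f=r.grab_frame("top")
print('tower',*circ("top","tower",14),sep='\n '); print('tree',*circ("top","tree",14),sep='\n ')
print('pots',*circ("top","pot_a",30),sep='\n ')
f=f[:,:,::-1].copy()
for p in proj("top",[[*(ORG+46*EY+29*np.array([np.cos(t),np.sin(t)])),18] for t in np.arange(0,6.28,.02)]): cv2.circle(f,tuple(np.round(p*8).astype(int).tolist()),4,(0,255,255),-1,shift=3) if 0 else None
cv2.imwrite("pics/t7.png",cv2.resize(f[120:320,270:450],None,fx=3,fy=3,interpolation=cv2.INTER_CUBIC)); st()
```

```text
above tree t 23.54 [ 483.8 -185.   109.8] F [ 0.2 -0.8 -0.3] w 36.1
True
bench t 25.33 [ 483.7 -185.2  -21.9] F [-0.4  1.3  6. ] w 35.9
False
pushed t 27.48 [ 494.4 -107.5  -15.9] F [ 0.2 -0.4 -0. ] w 36.0
tower
 (array([345., 353.]), array([371.9, -32.7]), 29.6, 0.84)
 (array([335., 302.]), array([392.9,  56.8]), 29.8, 0.66)
 (array([181., 317.]), array([666.1,  37. ]), 30.6, 0.65)
tree
 (array([276., 378.]), array([499.1, -74.5]), 29.9, 0.64)
pots
 (array([245., 271.]), array([548.6, 111.8]), 17.1, 0.52)
 (array([242., 412.]), array([ 551.2, -136.8]), 17.2, 0.49)
 t 28.88 [ 490.  -131.7  108.7] F [-0.8 -0.9 -0.6] w 36.1
```

View pics/t7.png

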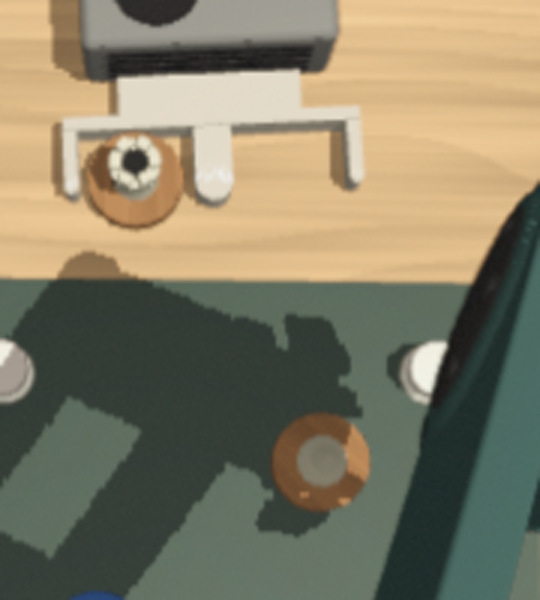

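The top view has the tower at (666,37) against a home point of (665.4,36.1), and the tree at (499,−74.5), clear of the pot. Now I'll push the tree home, then confirm the tower with a slow second press.

Run:
```python
from h import *
W=np.array([499,-74.5]); a=cradle(W,YAW,20); z=-15.8
def press(y,thr=3.2):
    g=cradle(ORG+12*EX+y*EY,YAW,0)
    print(r.move_linear([*g,z],feed=6,f_stop=thr)); st('home')
    p=r.observe()['eef_pos'][:2]; print('  dock centre',((p-ORG)@EX+33.7).round(2),((p-ORG)@EY).round(2)); return p
r.move_ptp([*a,110],q(YAW)); r.move_linear([*a,z],feed=130); st('behind tree')
for d,fd in((-55,45),(-3,45)):
    g=cradle(ORG+d*EX-46*EY,YAW,0); print(r.move_linear([*g,z],feed=fd,f_stop=5))
p=press(-46)-25*EX
r.move_linear([*p,z],feed=90); r.move_linear([*p,70],feed=200)
b=cradle(ORG-22*EX+46*EY,YAW,0)
r.move_linear([*b,70],feed=200); r.move_linear([*b,z],feed=130)
g=cradle(ORG+1*EX+46*EY,YAW,0); print(r.move_linear([*g,z],feed=40,f_stop=4))
p=press(46)-25*EX
r.move_linear([*p,z],feed=90); r.move_linear([*p,100],feed=200); st()
```

```text
behind tree t 31.3 [445.9 -77.7 -15.3] F [-0.6 -0.5  0.9] w 35.9
False
False
True
home t 37.13 [639.9 -57.3 -16.4] F [ 0.5  0.2 -0.3] w 36.0
  dock centre 2.99 -45.83
False
True
home t 41.13 [634.9  34.5 -16.5] F [-0.1  0.2 -0.9] w 35.8
  dock centre 3.18 46.11
 t 42.28 [609.6  33.1  99.4] F [ 0.1  0.4 -1.3] w 36.0
```

Both presses stopped on a hard contact at the same depth (+3.0 and +3.2), and the tower's repeats its first, so both are home. Next is the treadle.

Run:
```python
from h import *
p=[455,-303.5]
r.move_linear([560,-10,100],feed=200)
r.gripper_to(0)
r.move_ptp([*p,70],q(-.105)); st('above')
r.move_linear([*p,26],feed=100)
print(r.move_linear([*p,-12],feed=20,f_stop=13)); st('down')
for i in range(4): r.wait(.3); st('hold')
f=r.grab_frame("scene"); cv2.imwrite("pics/s8.png",cv2.resize(f[170:300,90:250,::-1],None,fx=4,fy=4,interpolation=cv2.INTER_CUBIC))
```

```text
above t 44.39 [ 455.5 -302.7   70.1] F [0.3 0.4 0.4] w -0.3
True
down t 46.22 [ 454.  -303.3    0.6] F [-1.7  1.7 12.7] w 0.4
hold t 46.52 [ 454.1 -303.3    0.7] F [-1.6  1.  10.9] w -0.1
hold t 46.82 [ 454.1 -303.3    0.6] F [-1.6  0.1 10.8] w -0.2
hold t 47.12 [ 454.1 -303.3    0.7] F [-1.3  1.  10.4] w 0.1
hold t 47.42 [ 454.1 -303.3    0.6] F [-0.3  0.4 10.2] w -0.0
```

View pics/s8.png

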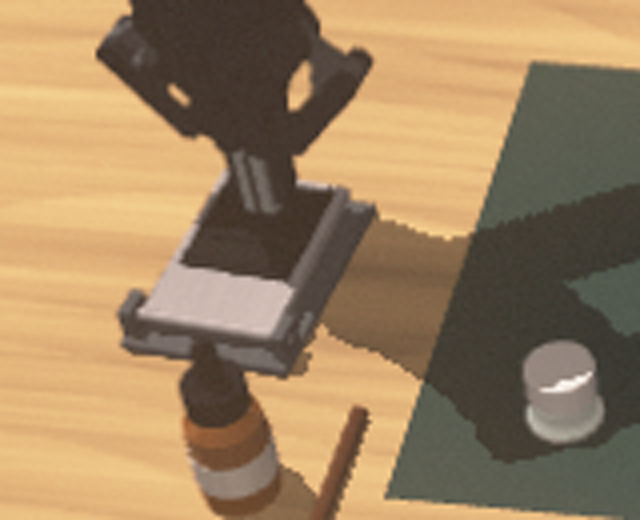

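The treadle plate lies flat on its stop. The tip is at about 21 mm with a steady 10 N. I'll release it, move clear and do a final check.

Run:
```python
from h import *
p=r.observe()['eef_pos'][:2]
r.move_linear([*p,30],feed=60); r.move_linear([*p,180],feed=200)
r.wait(.5); st('up')
f=r.grab_frame("top")
for n,z in dict(tower=14,tree=14,rocket=14,pot_a=30,cup=80,dropper_a=40,brush=8).items(): print(n,*circ("top",n,z),sep='\n ')
print('home',ORG+46*EY,ORG-46*EY)
cv2.imwrite("pics/t9.png",cv2.resize(f[90:390,130:530,::-1],None,fx=2,fy=2))
```

```text
up t 49.52 [ 454.  -303.3  179.8] F [-0.1 -0.   0.2] w -0.0
tower
 (array([335., 300.]), array([392.1,  55.8]), 29.5, 0.9)
 (array([344., 352.]), array([371. , -31.7]), 29.3, 0.74)
 (array([180., 315.]), array([665.8,  37. ]), 30.9, 0.57)
tree
 (array([180., 367.]), array([671.4, -56.2]), 31.7, 0.73)
rocket
 (array([281., 246.]), array([478.4, 154.4]), 30.2, 0.68)
pot_a
 (array([243., 416.]), array([ 551.3, -141. ]), 19.5, 0.66)
 (array([244., 270.]), array([548.4, 112.9]), 17.2, 0.61)
cup
 (array([270., 154.]), array([488.9, 301. ]), 42.3, 0.86)
 (array([180., 315.]), array([651.3,  33.9]), 30.0, 0.34)
dropper_a
 (array([210., 487.]), array([ 609.5, -269.9]), 27.1, 0.89)
 (array([214., 175.]), array([603.2, 276.4]), 24.9, 0.76)
brush
 (array([196., 463.]), array([ 646.6, -230.9]), 82.3, 0.74)
home [665.37941958  36.12529323] [670.62058042 -55.72529323]
```

All positions check out, so I'm handing in.

```bash
python3 -c "
from station import r
r.close_job(); print(r.observe()['time_s'])"
```

```text
the job is handed in; nothing more can be done
the job is handed in; nothing more can be done
```

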